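# Unlatch the middle lens jig and hold its leaf up

### The job

Of the three lens jigs, open the one with the middle-size lens (32 mm): draw its red latch handle sideways against the spring until the bolt is clear of the ball stud, then lift the hinged leaf off the ball by that handle to about 40 degrees, so that the lens can be taken out. Finish still holding the leaf there steadily by the handle, and do not let it drop back on the lens. Leave the other two jigs latched, and all lenses, the bottle, the blower and the steel ring where they are.

Things in the scene. Friction and masses are not known exactly. Their poses are not given: they have to be found in the camera images.
- jig_small: Fixed jig with the smallest lens. Base 210 x 100 x 16 mm, origin at its underside's centre; x from the hinge (-85 mm) to the ball stud (+70), y to the side the latch is drawn. Lens at x = -10 between 3 pins; over it a grey leaf 60 mm wide with a round window, hinged at -85, its other end a dark cup on a 24 mm steel ball. But for the red handle nothing is above 73 mm.
- lens_small: Loose lens of 22 mm glass diameter in a black cell 30 mm across and 14 mm high, standing in jig_small under the leaf; origin at the centre of its underside.
- leaf_small (a joint): Opening angle of the leaf of jig_small, rad: 0 = down on the ball, grows as the ball end rises (limit 1.3). Hinge axis = the jig's y through point hinge_small. The leaf has no stay and falls if let go; lifting it at the handle takes 2 to 4 N.
- latch_small (a joint): Spring latch of jig_small, m: 0 = home, its bolt 5 mm under the collar below the ball, so the leaf cannot rise; grows as the red handle is drawn along the jig's +y; clear from 0.006, stop at 0.014. Spring: 5.6 N at home, 10.5 N at the stop. The latch rides on the leaf, so the drawn handle also lifts the leaf.
- grip_small (a point): Point to grip on the red latch handle of jig_small: an upright block 10 mm thick (jig y), 26 mm wide (jig x), between 72 and 106 mm above the bench; the point is in its middle, 92 mm above the bench, at x = +70, y = +23 mm of the jig when closed; it moves with handle and leaf.
- hinge_small (a point): Hinge axis of jig_small, in the middle of its width, 50 mm above the bench. The grip point lies 155 mm along the jig's x from it and 42 mm above it when the leaf is down.
- jig_mid: Fixed jig with the middle-size lens. Base 210 x 100 x 16 mm, origin at its underside's centre; x from the hinge (-85 mm) to the ball stud (+70), y to the side the latch is drawn. Lens at x = -10 between 3 pins; over it a grey leaf 60 mm wide with a round window, hinged at -85, its other end a dark cup on a 24 mm steel ball. But for the red handle nothing is above 73 mm.
- lens_mid: Loose lens of 32 mm glass diameter in a black cell 40 mm across and 14 mm high, standing in jig_mid under the leaf; origin at the centre of its underside.
- leaf_mid (a joint): Opening angle of the leaf of jig_mid, rad: 0 = down on the ball, grows as the ball end rises (limit 1.3). Hinge axis = the jig's y through point hinge_mid. The leaf has no stay and falls if let go; lifting it at the handle takes 2 to 4 N.
- latch_mid (a joint): Spring latch of jig_mid, m: 0 = home, its bolt 5 mm under the collar below the ball, so the leaf cannot rise; grows as the red handle is drawn along the jig's +y; clear from 0.006, stop at 0.014. Spring: 5.6 N at home, 10.5 N at the stop. The latch rides on the leaf, so the drawn handle also lifts the leaf.
- grip_mid (a point): Point to grip on the red latch handle of jig_mid: an upright block 10 mm thick (jig y), 26 mm wide (jig x), between 72 and 106 mm above the bench; the point is in its middle, 92 mm above the bench, at x = +70, y = +23 mm of the jig when closed; it moves with handle and leaf.
- hinge_mid (a point): Hinge axis of jig_mid, in the middle of its width, 50 mm above the bench. The grip point lies 155 mm along the jig's x from it and 42 mm above it when the leaf is down.
- jig_large: Fixed jig with the largest lens. Base 210 x 100 x 16 mm, origin at its underside's centre; x from the hinge (-85 mm) to the ball stud (+70), y to the side the latch is drawn. Lens at x = -10 between 3 pins; over it a grey leaf 60 mm wide with a round window, hinged at -85, its other end a dark cup on a 24 mm steel ball. But for the red handle nothing is above 73 mm.
- lens_large: Loose lens of 42 mm glass diameter in a black cell 50 mm across and 14 mm high, standing in jig_large under the leaf; origin at the centre of its underside.
- leaf_large (a joint): Opening angle of the leaf of jig_large, rad: 0 = down on the ball, grows as the ball end rises (limit 1.3). Hinge axis = the jig's y through point hinge_large. The leaf has no stay and falls if let go; lifting it at the handle takes 2 to 4 N.
- latch_large (a joint): Spring latch of jig_large, m: 0 = home, its bolt 5 mm under the collar below the ball, so the leaf cannot rise; grows as the red handle is drawn along the jig's +y; clear from 0.006, stop at 0.014. Spring: 5.6 N at home, 10.5 N at the stop. The latch rides on the leaf, so the drawn handle also lifts the leaf.
- grip_large (a point): Point to grip on the red latch handle of jig_large: an upright block 10 mm thick (jig y), 26 mm wide (jig x), between 72 and 106 mm above the bench; the point is in its middle, 92 mm above the bench, at x = +70, y = +23 mm of the jig when closed; it moves with handle and leaf.
- hinge_large (a point): Hinge axis of jig_large, in the middle of its width, 50 mm above the bench. The grip point lies 155 mm along the jig's x from it and 42 mm above it when the leaf is down.
- handle_mid: The red latch handle of jig_mid as a body (it moves with its latch and leaf). Its frame's origin lies at point hinge_mid when closed, not at the handle: use point grip_mid for gripping.
- cleaner: Blue bottle of lens cleaner with white cap, 38 mm across, 105 mm high, standing loose; origin at the centre of its underside.
- blower: Black rubber air blower with its nozzle up, 56 mm across, 105 mm high, standing loose; origin at the centre of its underside.
- gauge: Steel setting ring, 54 mm outside, 34 mm bore, 16 mm high, lying loose; origin at the centre of its underside.
Not all that is in view belongs to the job. Leave any blue or yellow look-alike of the lens_large alone. Leave any brown or yellow look-alike of the jig_mid alone.

How it is judged:
By the outcome, as a careful person would: the job done as asked, in the order asked, and still so for the second after the job is handed in, while the arm keeps its last pose, push and grip.
It also fails if it takes over 34 s, if anything falls off the work surface, if the arm or the gripper's body presses on something with over 40 N, if the wrist force passes 120 N, or if a joint passes its speed limit or range.

### The arm

A 6-joint arm with a two-finger parallel gripper is mounted at the origin on the work surface. World frame = base frame: x ahead of the robot, y to its left, z up, the work surface at z = 0. Lengths are in m, angles in rad, forces in N, time in s.
With the tool pointing down it reaches from about 0.375 to 0.9 m from the base axis. Payload 3.1 kg.
Tool frame: the origin (TCP) lies between the finger pads; the fingertips stand 22 mm ahead of it and the grasp point (between the pads) lies 3 mm ahead of it; z points along the fingers, y is the direction in which the jaws open and shut (so a half turn about z gives the same grasp; the last joint's range is limited). The gripper opens to 87 mm and grips with 3 to 60 N. Pads are 19 mm wide; open, the fingers measure 117 mm over their backs; the gripper's body (75 mm by 190 mm) begins 51 mm behind the grasp point.
Start: joints at [-1.518, 0.527, 1.433, -0, 1.181, -0.178], TCP at [0.144, -0.608, 0.245] pointing down, gripper open.
Joint ranges: [-3.08, 3.08], [-0.75, 2.2], [0.22, 2.44], [-1.43, 4.57], [0, 2.65], [-2.85, 2.85]. Speed limits (rad/s): [2.79, 2.79, 3.14, 3.14, 3.14, 3.14].

### API

Orientations are given as [roll, pitch, yaw] about the fixed x, y, z axes, in that order (R = Rz(yaw) Ry(pitch) Rx(roll)).
In Python, from plant import r gives the robot as it stands.
- The arm moves only by the tool apply_moves, never from a script. Its argument "motion" is a list of rows, each a list of 3 entries, a list of its own where there are three numbers: the finger opening in cm, from 0 to 8.7, then the shift along the tool's x, y, z in cm, then the turn about the tool's z in rad. In form: [[claw, [x, y, z], turn], ...]. A call has 1 to 12 rows; each row is the pose to reach, as a shift and turn from the pose commanded when the call began, along the tool's axes at that moment; what a row does not reach only later rows make up. A row lasts 1/10 s, in which the tool goes at most 50 mm and 8.59 degrees, less where a joint would pass 70% of its speed; a pose out of reach is approached as far as the arm can. A call with a gripper value outside its range is refused whole. The fingers move at their own pace and stop on an object; the grip force is fixed at half the most. Time passes only in rows, so rows that repeat a pose let the fingers close. It gives the time, the measured TCP pose, the force and the opening at its end, in the units of the state.
- r.get_obs(): the state, without advancing time (a new reading comes with each control period).
- r.camera(name): name is "scene" or "top" or "wrist"; returns a dict with "pixels" (400x640x3 uint8, red, green, blue), "mtx" (3x3 intrinsics, pixels), "extrinsics" (4x4, takes a point from camera to world coordinates). Camera axes: x right, y up, looking along -z (the intrinsics and any distortion apply to the point x, -y, -z); pixel columns grow to the right and rows downward; lengths in m; the calibration is good to about 2 mm. The wrist camera is an equidistant fisheye: a pixel r from the principal point sees the ray r / f radians off the axis. A picture is of the moment at which its call begins. There is no depth.
- r.job_done(): hands the job in, once; it reports no verdict.
The state is a dict: "time_s": time; "joint_pos": joint angles; "qd": joint speeds; "tau": joint torques, N m; "tcp_pos": TCP position; "ee_rot": TCP orientation; "force": force on the tool from outside, world axes, zero at the start; "torque": the same for the moment, N m; "finger_gap": opening from 0.0 (shut) to 1.0 (fully open).
Only numpy, scipy, OpenCV 4.12 (cv2) and the standard library are available. Lean on these libraries where they do the work, as an engineer would, in place of code of your own. Each camera call takes 0.05 s, during which the arm holds its last target.

## Working session

There is one attempt and no reset: what is moved stays moved. The work goes in short steps, Python scripts to look and compute and a tool call to move; the robot and the scene stay as the last step left them, time stands still between calls to the robot, and variables do not carry over. Pictures are saved under pics/ and viewed, and the job is handed in when it is done.

Besides the shell and the picture viewer there is one more tool, called by a JSON object that holds its "api" and its "payload", one argument or row to a line. apply_moves: Moves the arm, as the interface text tells. Its arguments: {"type":"object","properties":{"motion":{"type":"array","items":{"type":"array"}}},"required":["motion"]}

```bash
mkdir -p pics; ls; python3 - <<'E'
from plant import r
import cv2,numpy as np
print(r.get_obs())
for n in ["scene","top","wrist"]:
    c=r.camera(n); cv2.imwrite(f"pics/{n}0.png",c["pixels"][:,:,::-1]); print(n,c["mtx"],c["extrinsics"],[k for k in c])
    np.savez(f"pics/{n}0.npz",**{k:np.array(v) for k,v in c.items()})
E
```

```text
pics
{'time_s': 0.0, 'joint_pos': array([-1.51749272e+00,  5.28458310e-01,  1.43393575e+00,  6.25864777e-06,
        1.18137764e+00, -1.78530316e-01]), 'qd': array([-0.0005584 ,  0.00025719, -0.00062906, -0.00243723, -0.00196822,
        0.00206032]), 'tau': array([-6.10502630e-04, -4.40042102e+01, -1.76591331e+01,  6.32921909e-02,
        5.82708092e-02, -1.50316760e-04]), 'tcp_pos': array([ 0.14357576, -0.6075673 ,  0.24356577]), 'ee_rot': array([-3.13944927e+00, -3.92654641e-04,  2.31831121e-01]), 'force': array([0.12608394, 0.36063927, 0.03914542]), 'torque': array([ 0.00179813,  0.02013705, -0.01876443]), 'finger_gap': 0.9959484303296178}
scene [[361.74687339   0.         318.61725717]
 [  0.         361.74687339 199.69254949]
 [  0.           0.           1.        ]] [[ 0.83562098 -0.4639655   0.29406392  0.82651242]
 [ 0.54927018  0.71190312 -0.43760281 -0.51152993]
 [-0.00631242  0.52719063  0.8497236   0.94167938]
 [ 0.          0.          0.          1.        ]] ['pixels', 'mtx', 'extrinsics']
top [[440.74493176   0.         314.12551254]
 [  0.         440.74493176 202.13991761]
 [  0.           0.           1.        ]] [[ 0.01574055  0.99634302 -0.08398106  0.39386436]
 [-0.99966444  0.01395345 -0.02182446 -0.07692904]
 [-0.02057283  0.08429641  0.99622832  1.23158159]
 [ 0.          0.          0.          1.        ]] ['pixels', 'mtx', 'extrinsics']
wrist [[309.70691629   0.         318.91435168]
 [  0.         309.70691629 207.8286515 ]
 [  0.           0.           1.        ]] [[ 2.29874622e-01  9.31074405e-01  2.83298626e-01  2.21996647e-01]
 [-9.73220005e-01  2.20126922e-01  6.62341282e-02 -5.89930969e-01]
 [-6.92753097e-04 -2.90937436e-01  9.56741830e-01  3.82254845e-01]
 [ 0.00000000e+00  0.00000000e+00  0.00000000e+00  1.00000000e+00]] ['pixels', 'mtx', 'extrinsics']
```

View pics/scene0.png

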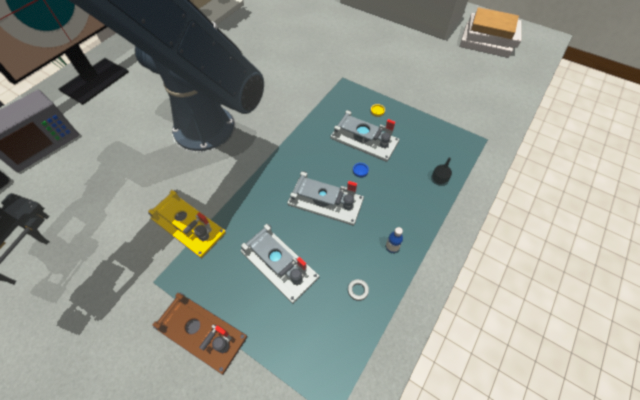

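View pics/top0.png

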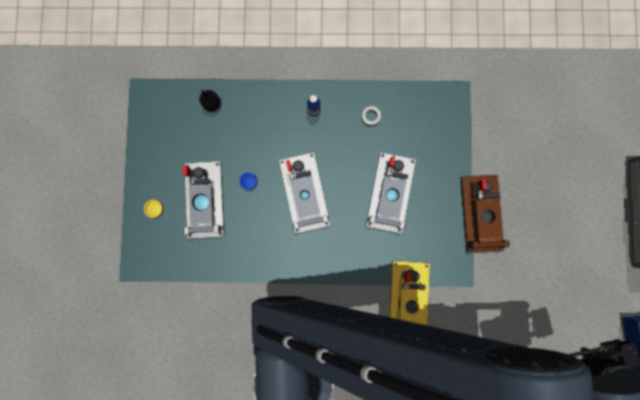

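View pics/wrist0.png

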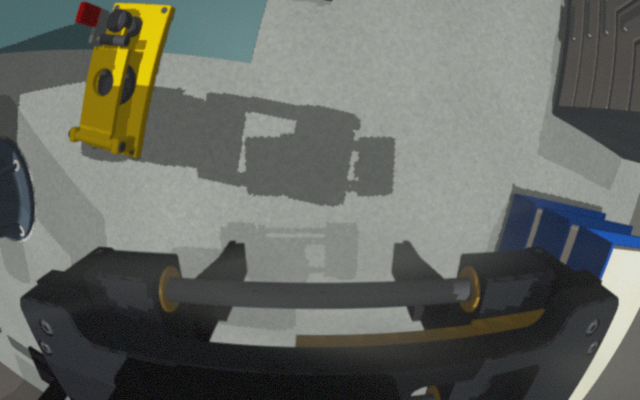

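The top view shows three white jigs: lens windows at about (202,202), (305,195) and (391,195), with red handles at about (186,171), (289,165) and (393,160). The yellow and brown jigs are look-alikes. Next I measure the lens sizes and the handles.

```bash
cat > h.py <<'E'
import numpy as np,cv2
def ray(c,u,v):
    K=c["mtx"];E=c["extrinsics"]
    d=np.array([(u-K[0,2])/K[0,0],-(v-K[1,2])/K[1,1],-1]); return E[:3,3],E[:3,:3]@d
def onz(c,u,v,z):
    o,d=ray(c,u,v); return o+d*(z-o[2])/d[2]
def proj(c,p):
    K=c["mtx"];E=c["extrinsics"]; q=E[:3,:3].T@(np.asarray(p)-E[:3,3]); return K[0,2]+K[0,0]*q[0]/-q[2], K[1,2]-K[1,1]*q[1]/-q[2]
def blobs(m,mina=8):
    n,l,s,ce=cv2.connectedComponentsWithStats(m.astype(np.uint8)); return [(ce[i],s[i],l==i) for i in range(1,n) if s[i,4]>=mina]
E
python3 - <<'E'
from h import *
for n in ["top","scene"]:
    c=np.load(f"pics/{n}0.npz"); im=c["pixels"]; hsv=cv2.cvtColor(im,cv2.COLOR_RGB2HSV); H,S,V=[hsv[...,i].astype(int) for i in range(3)]
    print(n)
    for nm,m,z in [("cyan",(H>85)&(H<105)&(S>70)&(V>140),.03),("red",((H<6)|(H>174))&(S>150)&(V>90),.1),("white",(S<35)&(V>185),.016)]:
        for ce,s,mm in blobs(m,12):
            if nm=="white" and s[4]<200: continue
            p=onz(c,*ce,z)
            if not(0.2<p[0]<1 and abs(p[1])<.7): continue
            r=""
            if nm=="white":
                k=mm.astype(np.uint8); cs=cv2.findContours(k,0,2)[0]; q=cv2.minAreaRect(np.vstack(cs)); b=cv2.boxPoints(q); w=np.array([onz(c,*x,z) for x in b]); r=(w.mean(0).round(3),np.linalg.norm(np.diff(w,axis=0),axis=1).round(3))
                e=w[1]-w[0]; f=w[2]-w[1]; e=e if np.linalg.norm(e)>np.linalg.norm(f) else f; r+=(np.degrees(np.arctan2(e[1],e[0])).round(1),)
            print(nm,ce.round(1),s[2:],p.round(3),r)
a=cv2.imread("pics/top0.png")[140:245,170:430]; cv2.imwrite("pics/z1.png",cv2.resize(a,None,fx=3,fy=3,interpolation=cv2.INTER_CUBIC))
E
```

```text
top
cyan [391.3 194.9] [ 12  11 100] [ 0.518 -0.261  0.03 ] 
cyan [304.4 195.1] [ 8  7 45] [ 0.514 -0.024  0.03 ] 
cyan [201. 202.] [ 14  15 156] [0.491 0.261 0.03 ] 
red [391.8 161.6] [ 6  9 33] [ 0.597 -0.251  0.1  ] 
red [288.6 165. ] [ 4  9 21] [0.585 0.016 0.1  ] 
red [185.  169.9] [ 5  9 40] [0.569 0.286 0.1  ] 
red [483.7 183.8] [ 6 11 49] [ 0.543 -0.487  0.1  ] 
red [408.1 276.9] [ 3  8 21] [ 0.303 -0.293  0.1  ] 
white [129.   26.5] [ 25  36 797] [0.998 0.493 0.016] (array([0.999, 0.493, 0.016]), array([0.107, 0.068, 0.107]), np.float64(1.2))
white [77.8 38.6] [ 23  12 232] [0.961 0.641 0.016] (array([0.962, 0.64 , 0.016]), array([0.033, 0.064, 0.033]), np.float64(-89.7))
white [153.9  39.1] [ 25  13 261] [0.961 0.419 0.016] (array([0.961, 0.419, 0.016]), array([0.035, 0.068, 0.035]), np.float64(-94.6))
white [103.2  38.9] [ 24  11 243] [0.961 0.566 0.016] (array([0.961, 0.565, 0.016]), array([0.067, 0.03 , 0.067]), np.float64(-89.7))
white [179.8  39.1] [ 24  11 249] [0.961 0.344 0.016] (array([0.962, 0.344, 0.016]), array([0.067, 0.03 , 0.067]), np.float64(-89.7))
white [4
[... 1239 characters left out ...]
0 87] [ 0.511 -0.256  0.03 ] 
red [390.8 121.8] [ 7  5 22] [0.567 0.288 0.1  ] 
red [351.9 183.6] [ 9  6 31] [0.584 0.018 0.1  ] 
red [202.  217.4] [ 9 10 37] [ 0.305 -0.294  0.1  ] 
red [301.1 261.5] [ 8  8 37] [ 0.598 -0.252  0.1  ] 
red [220.5 330.1] [11 10 66] [ 0.54  -0.486  0.1  ] 
white [372.2 146.3] [ 59  23 371] [0.54  0.236 0.016] (array([0.527, 0.229, 0.016]), array([0.088, 0.195, 0.088]), np.float64(30.1))
white [334.9 209.8] [ 65  28 528] [ 0.566 -0.038  0.016] (array([ 0.535, -0.021,  0.016]), array([0.099, 0.189, 0.095]), np.float64(14.0))
white [284.4 278.6] [ 72  50 798] [ 0.566 -0.29   0.016] (array([ 0.537, -0.263,  0.016]), array([0.106, 0.188, 0.098]), np.float64(-12.9))
```

View pics/z1.png

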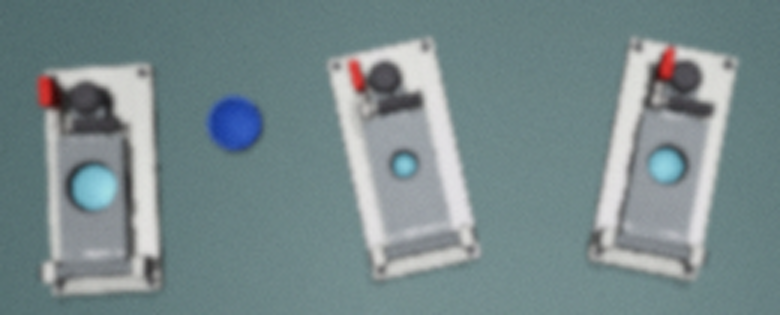

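The window areas give lens diameters of about 38, 31 and 20 mm for left, right and middle. So jig_mid is the right-hand jig, with lens (0.515,-0.259) and handle (0.598,-0.251). Next its yaw, from the base edges and the lens-to-handle vector.

```bash
python3 - <<'E'
from h import *
for n,cx in [("top",(391,193)),("scene",(280,262))]:
    c=np.load(f"pics/{n}0.npz"); im=c["pixels"]; hsv=cv2.cvtColor(im,cv2.COLOR_RGB2HSV); S,V=[hsv[...,i].astype(int) for i in (1,2)]
    m=((S<50)&(V>150)).astype(np.uint8); 
    w=np.zeros_like(m); cv2.circle(w,cx,55,1,-1); m=cv2.morphologyEx(m*w,cv2.MORPH_CLOSE,np.ones((9,9)))
    b=max(blobs(m),key=lambda x:x[1][4])[2].astype(np.uint8); ct=max(cv2.findContours(b,0,2)[0],key=cv2.contourArea)
    w=np.array([onz(c,u,v,.016) for u,v in ct[:,0]])
    q=cv2.minAreaRect((cv2.convexHull((w[:,:2]*1000).astype(np.float32)))); print(n,q)
    hull=cv2.convexHull(ct); e=cv2.approxPolyDP(hull,4,True)[:,0]; print(e.tolist(),[onz(c,*x,.016)[:2].round(3).tolist() for x in e])
E
```

```text
top ((527.23388671875, -261.91876220703125), (102.87075805664062, 210.9994659423828), 79.52275085449219)
[[380, 153], [415, 160], [401, 232], [367, 225]] [[0.636, -0.232], [0.618, -0.329], [0.418, -0.29], [0.435, -0.197]]
scene ((520.1016235351562, -259.02191162109375), (106.23111724853516, 221.21983337402344), 78.381591796875)
[[265, 224], [319, 275], [293, 301], [240, 250]] [[0.422, -0.189], [0.637, -0.232], [0.619, -0.326], [0.414, -0.291]]
```

{"api": "apply_moves", "payload": {
  "motion": [
    [8.7, [52.5, -24.2, 0], 0.42],
    [8.7, [52.5, -24.2, 0], 0.42],
    [8.7, [52.5, -24.2, 0], 0.42],
    [8.7, [52.5, -24.2, 0], 0.42],
    [8.7, [52.5, -24.2, 0], 0.42],
    [8.7, [52.5, -24.2, 0], 0.42],
    [8.7, [52.5, -24.2, 0], 0.42],
    [8.7, [52.5, -24.2, 0], 0.42],
    [8.7, [52.5, -24.2, 0], 0.42],
    [8.7, [52.5, -24.2, 4], 0.42],
    [6, [52.5, -24.2, 7], 0.42],
    [6, [52.5, -24.2, 7], 0.42]
  ]
}}

```text
time_s: 1.35
tcp_pos: [0.6006, -0.2506, 0.174]
ee_rot: [3.141, -0.001, -0.187]
force: [-0.0, -0.7, -0.2]
finger_gap: 0.895
```

```bash
cat > look.py <<'E'
import sys
from plant import r
from h import *
t=sys.argv[1]
o=r.get_obs(); print({k:np.round(o[k],4).tolist() for k in ("time_s","tcp_pos","ee_rot","force","finger_gap","joint_pos")})
for n in sys.argv[2:]:
    c=r.camera(n); cv2.imwrite(f"pics/{n}{t}.png",c["pixels"][:,:,::-1]); np.savez(f"pics/{n}{t}.npz",**c)
E
python3 look.py 1 wrist top scene
```

```text
{'time_s': 1.35, 'tcp_pos': [0.6006, -0.2506, 0.174], 'ee_rot': [3.1411, -0.0011, -0.1874], 'force': [-0.0119, -0.7259, -0.2207], 'finger_gap': 0.8949, 'joint_pos': [-0.5667, 0.6414, 1.4292, -0.0, 1.0698, 1.1915]}
```

View pics/wrist1.png

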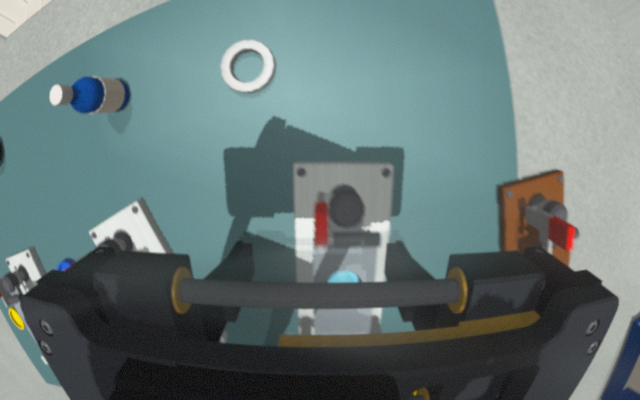

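The wrist view shows the red handle at about (321,222), centred between the fingers, with the jig edges parallel to the image axis. I measure its position by fisheye rays.

```bash
cat >> h.py <<'E'
def wray(c,u,v):
    K=c["mtx"];E=c["extrinsics"]; x=(u-K[0,2])/K[0,0]; y=(v-K[1,2])/K[1,1]; t=np.hypot(x,y)
    s=np.sin(t)/t; return E[:3,3],E[:3,:3]@np.array([x*s,-y*s,-np.cos(t)])
def wonz(c,u,v,z):
    o,d=wray(c,u,v); return o+d*(z-o[2])/d[2]
E
python3 - <<'E'
from h import *
c=np.load("pics/wrist1.npz"); im=c["pixels"]; hsv=cv2.cvtColor(im,cv2.COLOR_RGB2HSV); H,S,V=[hsv[...,i].astype(int) for i in range(3)]
m=((H<8)|(H>172))&(S>140)
tcp=np.array([.6006,-.2506]);y=-.187;X=np.array([np.cos(y),np.sin(y)]);Y=np.array([-np.sin(y),np.cos(y)])
for ce,s,mm in blobs(m,40):
    print(ce,s)
    if abs(ce[0]-321)<20:
        print(s, V[mm].min())
        for row in range(s[1],s[1]+s[3],4):
            xs=np.where(mm[row])[0]; print(row,xs.min(),xs.max(),[int(V[row,x]) for x in xs])
        for z in (.106,.092,.072):
            for row in (s[1],s[1]+s[3]):
                p=wonz(c,ce[0],row,z)[:2]-tcp; print(z,row,"jigx,y rel tcp",(p@X).round(4),(p@Y).round(4))
for (u,v) in [(292,163),(394,163)]:
    p=wonz(c,u,v,.016); print(p); q=p[:2]-tcp; print((q@X).round(4),(q@Y).round(4))
a=cv2.imread("pics/wrist1.png")[150:310,240:440]; cv2.imwrite("pics/z2.png",cv2.resize(a,None,fx=4,fy=3.7,interpolation=cv2.INTER_CUBIC))
E
```

```text
[320.76190476 222.7535014 ] [316 204  11  39 357]
[316 204  11  39 357] 112
204 318 324 [118, 114, 115, 116, 116, 115, 113]
208 317 325 [118, 120, 116, 116, 115, 116, 117, 115, 112]
212 316 325 [124, 124, 125, 125, 127, 127, 127, 123, 123, 121]
216 316 325 [144, 146, 148, 152, 148, 150, 145, 149, 149, 144]
220 317 325 [147, 154, 154, 154, 153, 152, 151, 151, 143]
224 316 325 [141, 147, 151, 154, 153, 152, 154, 156, 150, 147]
228 317 325 [151, 156, 155, 156, 150, 152, 153, 151, 146]
232 316 325 [142, 148, 150, 150, 153, 152, 152, 150, 151, 144]
236 317 325 [145, 151, 153, 154, 150, 152, 151, 150, 140]
240 317 324 [145, 151, 152, 151, 153, 149, 150, 147]
0.106 204 jigx,y rel tcp 0.0207 -0.0019
0.106 243 jigx,y rel tcp -0.0087 -0.002
0.092 204 jigx,y rel tcp 0.0166 -0.002
0.092 243 jigx,y rel tcp -0.0148 -0.0021
0.072 204 jigx,y rel tcp 0.0109 -0.0022
0.072 243 jigx,y rel tcp -0.0234 -0.0023
[562.30737705 232.31762295] [550 217  25  35 488]
[ 0.64067144 -0.23248929  0.016     ]
0.036 0.0252
[ 0.62279636 -0.33082599  0.016     ]
0.0367 -0.0747
```

View pics/z2.png

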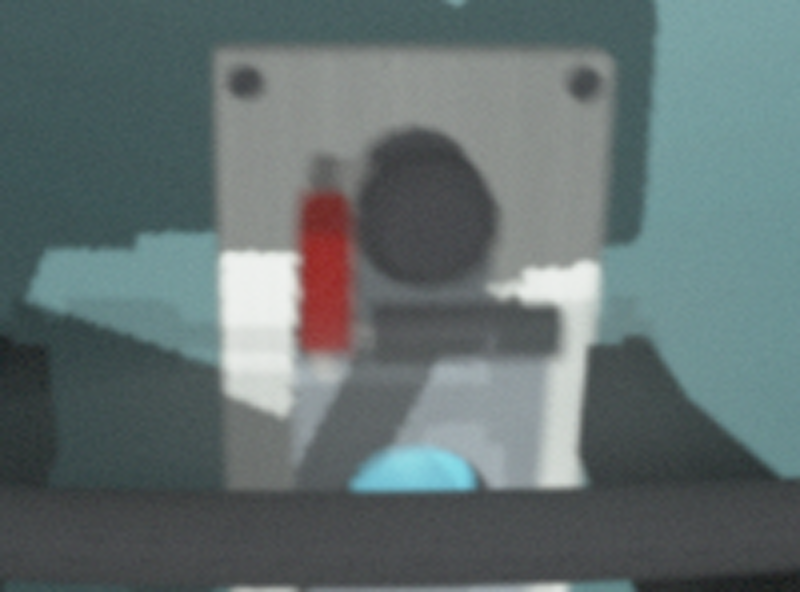

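Handle offset from the TCP is about +2 mm along jig x and -2 mm along jig y, and the base corners agree. I descend so the grasp point sits at about z 0.095, then close.

{"api": "apply_moves", "payload": {
  "motion": [
    [6, [0.2, 0.2, 3], 0],
    [6, [0.2, 0.2, 6], 0],
    [6, [0.2, 0.2, 7.6], 0],
    [6, [0.2, 0.2, 7.6], 0],
    [3, [0.2, 0.2, 7.6], 0],
    [2, [0.2, 0.2, 7.6], 0],
    [0, [0.2, 0.2, 7.6], 0],
    [0, [0.2, 0.2, 7.6], 0],
    [0, [0.2, 0.2, 7.6], 0],
    [0, [0.2, 0.2, 7.6], 0],
    [0, [0.2, 0.2, 7.6], 0]
  ]
}}

```text
time_s: 2.6
tcp_pos: [0.6006, -0.2544, 0.0986]
ee_rot: [3.142, -0.0, -0.188]
force: [0.3, 0.7, -0.6]
finger_gap: 0.136
```

```bash
python3 look.py 2 wrist
```

```text
{'time_s': 2.6, 'tcp_pos': [0.6006, -0.2544, 0.0986], 'ee_rot': [3.1416, -0.0001, -0.1881], 'force': [0.3228, 0.7418, -0.6461], 'finger_gap': 0.1359, 'joint_pos': [-0.5717, 0.7414, 1.4707, 0.0, 0.9294, 1.1872]}
```

View pics/wrist2.png

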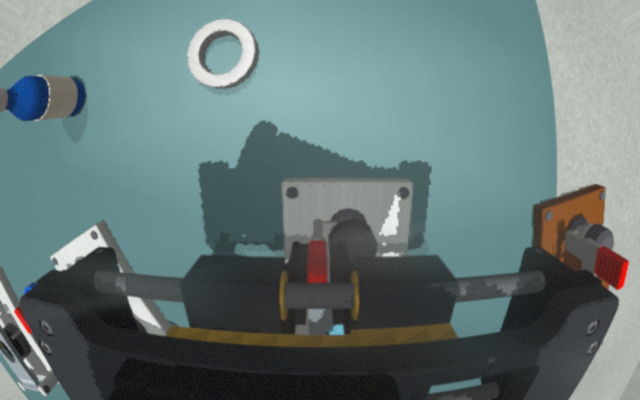

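The handle (317,265) is between the pads and the forces are low. Next I draw it 10 mm along jig +y (tool -y).

{"api": "apply_moves", "payload": {
  "motion": [
    [0, [0, 0, 0], 0],
    [0, [0, 0, 0], 0],
    [0, [0, -0.3, 0], 0],
    [0, [0, -0.6, 0], 0],
    [0, [0, -0.9, 0], 0],
    [0, [0, -1.0, 0], 0],
    [0, [0, -1.0, 0], 0],
    [0, [0, -1.0, 0], 0]
  ]
}}

```text
time_s: 3.45
tcp_pos: [0.6018, -0.2479, 0.0986]
ee_rot: [3.136, -0.0, -0.187]
force: [-2.4, -6.9, 0.1]
finger_gap: 0.11
```

```bash
python3 look.py 3 wrist
```

```text
{'time_s': 3.45, 'tcp_pos': [0.6018, -0.2479, 0.0986], 'ee_rot': [3.1363, -0.0001, -0.1874], 'force': [-2.4012, -6.9453, 0.1203], 'finger_gap': 0.1105, 'joint_pos': [-0.56, 0.7397, 1.4754, -0.0061, 0.9245, 1.2018]}
```

View pics/wrist3.png

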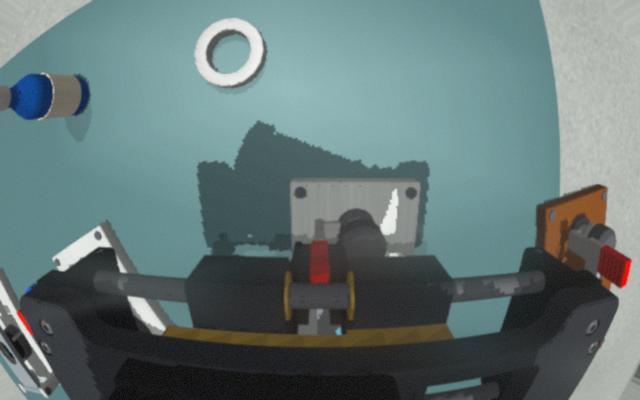

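The force of 7.3 N puts the latch at about 5 mm, because the arm gives a little. That is not clear yet, so I draw 6 mm more.

{"api": "apply_moves", "payload": {
  "motion": [
    [0, [0, -0.3, 0], 0],
    [0, [0, -0.6, 0], 0],
    [0, [0, -0.6, 0], 0],
    [0, [0, -0.6, 0], 0],
    [0, [0, -0.6, 0], 0]
  ]
}}

```text
time_s: 4.0
tcp_pos: [0.6028, -0.2428, 0.0986]
ee_rot: [3.135, -0.0, -0.187]
force: [-3.5, -8.0, -0.8]
finger_gap: 0.111
```

```bash
python3 look.py 4 wrist
python3 - <<'E'
import numpy as np
a0,g0=np.arctan2(42,155),np.hypot(155,42)
for d in (5,10,15,20,25,30,35,40,41):
    t=a0+np.radians(d); print(d,(g0*np.cos(t)-155).round(1),(g0*np.sin(t)-42).round(1))
E
```

```text
{'time_s': 4.0, 'tcp_pos': [0.6028, -0.2428, 0.0986], 'ee_rot': [3.1352, -0.0002, -0.1873], 'force': [-3.5036, -7.9914, -0.8436], 'finger_gap': 0.1107, 'joint_pos': [-0.552, 0.7385, 1.4784, -0.0074, 0.9222, 1.2105]}
5 -4.3 13.3
10 -9.6 26.3
15 -16.2 38.7
20 -23.7 50.5
25 -32.3 61.6
30 -41.8 71.9
35 -52.1 81.3
40 -63.3 89.8
41 -65.6 91.4
```

View pics/wrist4.png

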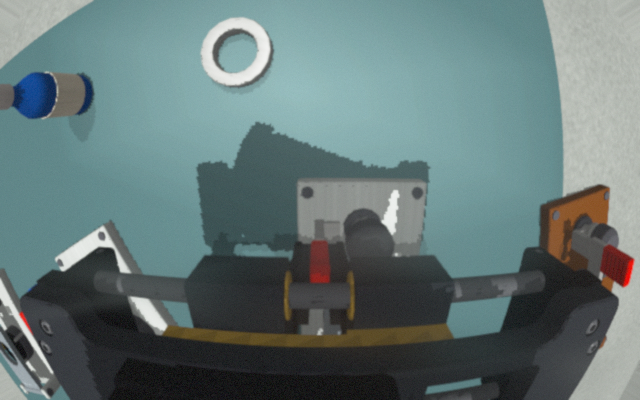

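The force of 8.7 N means about 9 mm of draw, and the TCP travel agrees, so the bolt is clear. I lift the first 10° along the hinge arc and then check.

{"api": "apply_moves", "payload": {
  "motion": [
    [0, [-0.1, 0, -0.35], 0],
    [0, [-0.2, 0, -0.67], 0],
    [0, [-0.33, 0, -1.0], 0],
    [0, [-0.46, 0, -1.33], 0],
    [0, [-0.6, 0, -1.67], 0],
    [0, [-0.75, 0, -2.0], 0],
    [0, [-0.9, 0, -2.3], 0],
    [0, [-1.03, 0, -2.62], 0],
    [0, [-1.03, 0, -2.62], 0]
  ]
}}

```text
time_s: 4.95
tcp_pos: [0.5942, -0.2415, 0.1252]
ee_rot: [3.134, -0.004, -0.188]
force: [0.6, -9.2, -3.0]
finger_gap: 0.115
```

```bash
python3 look.py 5 wrist scene; python3 -c "
import cv2
a=cv2.imread('pics/scene5.png')[170:320,210:350];cv2.imwrite('pics/z5.png',cv2.resize(a,None,fx=4,fy=4,interpolation=2))"
```

```text
{'time_s': 4.95, 'tcp_pos': [0.5942, -0.2415, 0.1252], 'ee_rot': [3.1341, -0.0044, -0.1877], 'force': [0.6398, -9.2398, -2.9529], 'finger_gap': 0.1151, 'joint_pos': [-0.5576, 0.6916, 1.4914, -0.0066, 0.9517, 1.2048]}
```

View pics/z5.png

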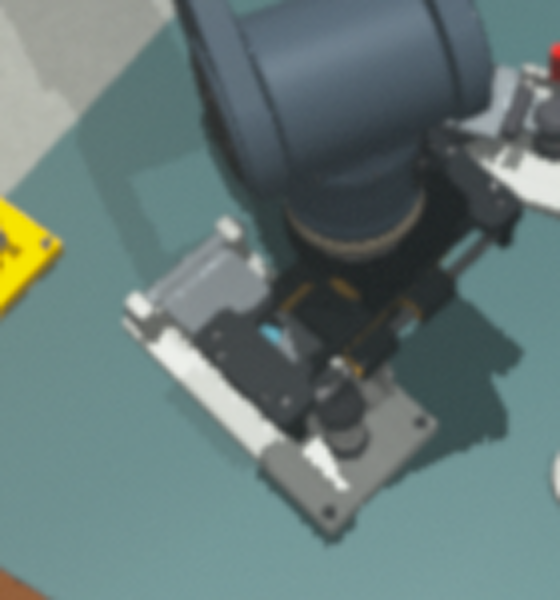

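View pics/wrist5.png

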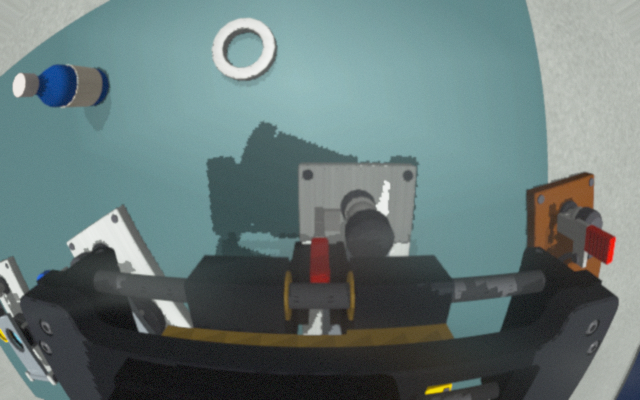

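The cup is off the stud and the handle is still between the pads at about (319,262), with a 3 N load. I follow the arc on to 40°.

{"api": "apply_moves", "payload": {
  "motion": [
    [0, [-0.33, 0, -0.62], 0],
    [0, [-0.68, 0, -1.24], 0],
    [0, [-1.06, 0, -1.83], 0],
    [0, [-1.46, 0, -2.41], 0],
    [0, [-1.89, 0, -2.96], 0],
    [0, [-2.35, 0, -3.5], 0],
    [0, [-2.83, 0, -4.02], 0],
    [0, [-3.33, 0, -4.52], 0],
    [0, [-3.85, 0, -4.99], 0],
    [0, [-4.39, 0, -5.45], 0],
    [0, [-4.95, 0, -5.87], 0],
    [0, [-5.52, 0, -6.28], 0]
  ]
}}

```text
time_s: 6.25
tcp_pos: [0.5427, -0.2323, 0.1896]
ee_rot: [3.132, -0.012, -0.188]
force: [2.7, -9.6, -0.1]
finger_gap: 0.115
```

{"api": "apply_moves", "payload": {
  "motion": [
    [0, [0, 0, 0], 0],
    [0, [0, 0, 0], 0],
    [0, [0, 0, 0], 0]
  ]
}}

```text
time_s: 6.55
tcp_pos: [0.5425, -0.2323, 0.1897]
ee_rot: [3.132, -0.011, -0.188]
force: [2.5, -9.0, 2.0]
finger_gap: 0.11
```

```bash
python3 look.py 6 wrist scene top; python3 -c "
import cv2
a=cv2.imread('pics/scene6.png')[170:320,210:350];cv2.imwrite('pics/z6.png',cv2.resize(a,None,fx=4,fy=4,interpolation=2))"
```

```text
{'time_s': 6.55, 'tcp_pos': [0.5425, -0.2323, 0.1897], 'ee_rot': [3.1316, -0.0112, -0.188], 'force': [2.4966, -8.9568, 1.9686], 'finger_gap': 0.1096, 'joint_pos': [-0.5914, 0.5436, 1.5856, -0.0057, 0.9983, 1.1704]}
```

View pics/z6.png

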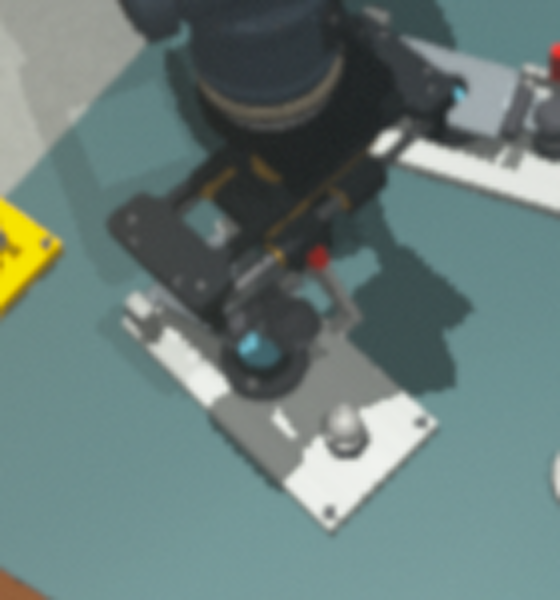

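View pics/wrist6.png

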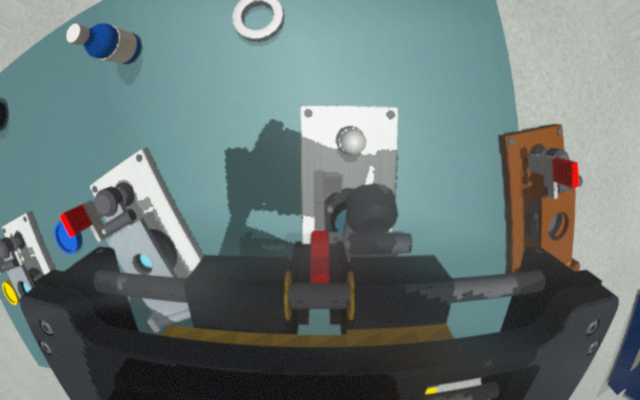

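View pics/top6.png

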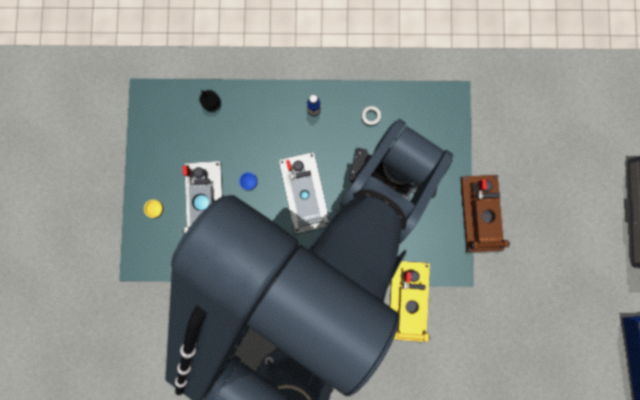

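The leaf stands up with the cup off the bare ball at (351,140) in the wrist view. The handle is still in the pads at (320,258), and the other jigs and loose items are unchanged. The TCP chord of 110 mm on a 163 mm radius gives about 39.4°. I hold a moment to check that it is steady.

{"api": "apply_moves", "payload": {
  "motion": [
    [0, [0, 0, 0], 0],
    [0, [0, 0, 0], 0],
    [0, [0, 0, 0], 0],
    [0, [0, 0, 0], 0],
    [0, [0, 0, 0], 0],
    [0, [0, 0, 0], 0],
    [0, [0, 0, 0], 0],
    [0, [0, 0, 0], 0]
  ]
}}

```text
time_s: 7.5
tcp_pos: [0.5426, -0.2323, 0.1897]
ee_rot: [3.132, -0.011, -0.188]
force: [2.7, -10.0, 2.3]
finger_gap: 0.117
```

```bash
python3 look.py 7 wrist scene top; python3 - <<'E'
from h import *
for n in ("wrist","scene","top"):
    a,b=[np.load(f"pics/{n}{i}.npz")["pixels"].astype(int) for i in (6,7)]; d=abs(cv2.blur(a.astype(np.float32),(5,5))-cv2.blur(b.astype(np.float32),(5,5))); print(n,d.max(),(d.max(2)>15).sum())
a,b=[np.load(f"pics/top{i}.npz")["pixels"] for i in (0,7)]
d=abs(cv2.blur(a.astype(np.float32),(3,3))-cv2.blur(b.astype(np.float32),(3,3))).max(2)
for nm,(u,v) in dict(blower=(210,100),bottle=(313,105),ring=(371,116),jl=(200,185),js=(302,175)).items(): print(nm,d[v-18:v+18,u-18:u+18].max())
# angle from grasp: cup centre in wrist and scene (hand-picked): report predicted cup for angles
ang=np.radians
y=-.187;X=np.array([np.cos(y),np.sin(y)]);C=np.array([.527,-.262]);h=C-.085*X
w=np.load("pics/wrist7.npz");s=np.load("pics/scene7.npz")
for t in (35,40,45):
    L=.155;z=.012  # stud-end point of the leaf, cup about 62 mm high
    p=np.r_[h+X*(L*np.cos(ang(t))-z*np.sin(ang(t))),.05+L*np.sin(ang(t))+z*np.cos(ang(t))]
    E=w["extrinsics"];q=E[:3,:3].T@(p-E[:3,3]);th=np.arctan2(np.hypot(q[0],q[1]),-q[2]);f=w["mtx"][0,0]*th/np.hypot(q[0],q[1])
    print(t,p.round(3),"wrist",(w["mtx"][0,2]+f*q[0]).round(),(w["mtx"][1,2]-f*q[1]).round(),"scene",np.round(proj(s,p)))
E
```

```text
{'time_s': 7.5, 'tcp_pos': [0.5426, -0.2323, 0.1897], 'ee_rot': [3.1316, -0.0111, -0.1878], 'force': [2.6506, -9.9866, 2.3418], 'finger_gap': 0.1166, 'joint_pos': [-0.5913, 0.5437, 1.5855, -0.0057, 0.9983, 1.1704]}
wrist 39.28 72
scene 5.040001 0
top 3.7999954 0
blower 19.444435
bottle 23.333344
ring 58.666668
jl 167.66667
js 23.777786
35 [ 0.561 -0.269  0.149] wrist 370.0 209.0 scene [284. 251.]
40 [ 0.553 -0.267  0.159] wrist 372.0 229.0 scene [281. 247.]
45 [ 0.543 -0.265  0.168] wrist 373.0 251.0 scene [277. 243.]
```

The pose is steady and nothing else moved; the larger differences are where the arm or its shadow enters those patches. The cup pixels suggest a slightly lower angle than the chord, so I check with zooms of the saved pictures.

```bash
python3 - <<'E'
import cv2,numpy as np
def z(f,x,y,w,h,k): return cv2.resize(cv2.imread(f)[y:y+h,x:x+w],None,fx=k,fy=k,interpolation=2)
A=z("pics/wrist1.png",300,180,100,80,4);B=z("pics/wrist7.png",300,170,130,100,4)[:400,:400]
C=z("pics/scene0.png",255,230,50,50,8)[:,:400];D=z("pics/scene7.png",250,225,50,50,8)
o=np.zeros((600,800,3),np.uint8); 
cv2.imwrite("pics/za.png",np.hstack([np.vstack([A,np.zeros((80,400,3),np.uint8)]),B]))
cv2.imwrite("pics/zb.png",np.hstack([C,D]))
E
```

```text
(no output)
```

View pics/za.png

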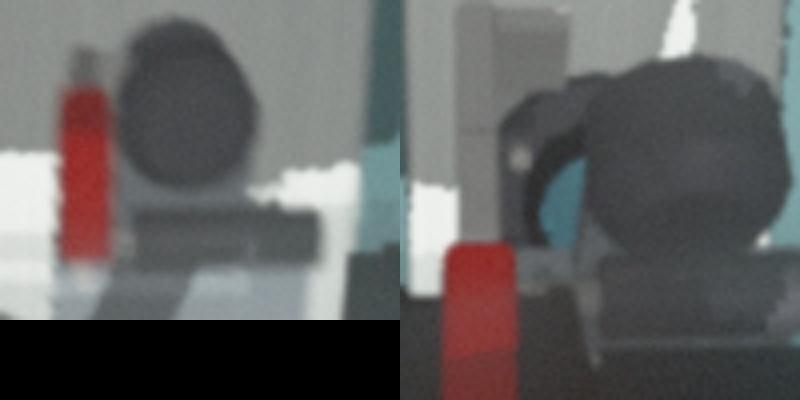

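View pics/zb.png

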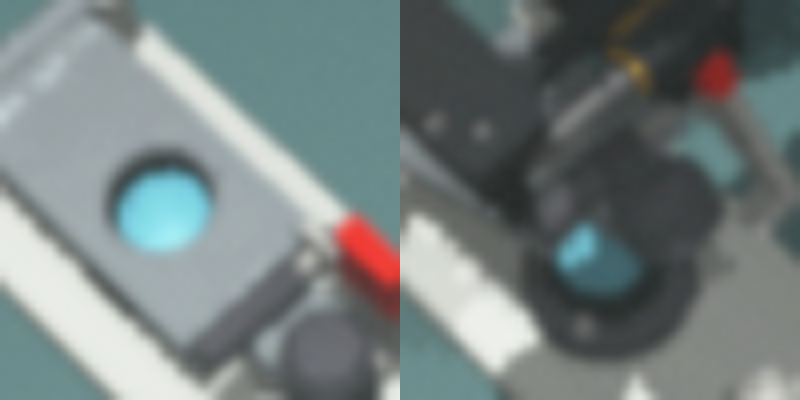

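```bash
python3 - <<'E'
from h import *
y=-.188;X=np.array([np.cos(y),np.sin(y)]);Y=np.array([-np.sin(y),np.cos(y)])
def wp(c,p):
    E=c["extrinsics"];q=E[:3,:3].T@(p-E[:3,3]);n=np.hypot(q[0],q[1]);th=np.arctan2(n,-q[2]);f=c["mtx"][0,0]*th/n
    return np.round([c["mtx"][0,2]+f*q[0],c["mtx"][1,2]-f*q[1]],1)
grip=np.array([.6006,-.2506])+.0018*X-.002*Y; h=grip-.155*X-.023*Y
def P(x,yy,z,t):
    t=np.radians(t);return np.r_[h+X*(x*np.cos(t)-z*np.sin(t))+Y*yy,.05+x*np.sin(t)+z*np.cos(t)]
w1=np.load("pics/wrist1.npz");w7=np.load("pics/wrist7.npz");s7=np.load("pics/scene7.npz");s0=np.load("pics/scene0.npz")
print("check t=0: front-bot, front-top, back-top",[wp(w1,P(x,.023,z,0)) for x,z in ((.168,.022),(.168,.056),(.142,.056))])
for t in (34,36,38,40,42): print(t,[wp(w7,P(x,.032,z,t)).tolist() for x,z in ((.168,.022),(.168,.056))],np.round(proj(s7,P(.168,.032,.039,t)),1))
hh=h
tc=np.array([.5426,-.2323]); print("grasp rel hinge",(tc-h)@X,(tc-h)@Y)
g=((tc-h)@X,.1867-.05); print("angle if no slip", np.degrees(np.arctan2(g[1],g[0])-np.arctan2(.0456,.155)), np.hypot(*g),np.hypot(.155,.0456))
E
```

```text
check t=0: front-bot, front-top, back-top [array([320.5, 199.3]), array([320.9, 212.1]), array([320.8, 246.1])]
34 [[317.7, 201.2], [318.2, 253.5]] [292.4 237.1]
36 [[317.8, 210.3], [318.2, 265.9]] [290.9 235.2]
38 [[317.8, 219.9], [318.3, 278.5]] [289.5 233.2]
40 [[317.9, 230.0], [318.4, 291.1]] [287.9 231.2]
42 [[318.0, 240.5], [318.4, 303.8]] [286.4 229.2]
grasp rel hinge 0.09280179112364713 0.032137672206570406
angle if no slip 39.43497568115122 0.1652242791957557 0.16156843751178632
```

The handle's lower edge at row 230.5 in the wrist view fits about 39–40°. The chord gives 39.4° and the scene view about 37–38°. All are about 40° and the pose is steady, so I hand in.

```bash
python3 -c "
from plant import r
print(r.job_done()); o=r.get_obs(); print(o['time_s'],o['tcp_pos'],o['force'],o['finger_gap'])"
```

```text
the job is handed in; nothing more can be done
None
the job is handed in; nothing more can be done
```

The middle-size lens's jig (the right-hand one at y ≈ -0.26; lens measured about 31 mm) is open. Its leaf is held up by the red handle at about 39°, and I handed the job in at about 7.7 s.

I drew the handle about 9 mm against the spring, judged from the 8.7 N pull and the TCP travel, which is past the 6 mm needed to clear the ball stud. I then lifted the leaf along its hinge arc.

**Angle:** the checks disagreed slightly. The TCP travel gives 39.4°, the wrist view of the handle 39–40°, and the scene view about 37–38°. A rough check on the cup, whose height on the leaf I had to guess, came out lower at 35–38°. The grasp radius also grew by about 4 mm, from a small slip on the handle, arm give or a hinge position error.

**Steadiness:** the TCP moved no more than 0.1 mm during the last 0.9 s hold, with about 10.6 N at the wrist. I could not read the state after hand-in.

**Rest of the scene:** in the last pictures the stud was bare and the lens was still in its place. I touched nothing else. The bottle, blower and ring looked unmoved and the other two jigs still latched. In the top view the arm or its shadow spoiled the picture comparison around the ring and both other jigs, so those I judged by eye.

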